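Change over the clips on a tile-painting board

ROBOT

A 6-joint arm with a two-finger parallel gripper is mounted at the origin on the work surface. World frame = base frame: x ahead of the robot, y to its left, z up, the work surface at z = 0. Lengths are in m, angles in rad, forces in N, time in s.
With the tool pointing down it reaches from about 0.3 to 0.875 m from the base axis. Payload 6.4 kg.
Tool frame: the origin (TCP) lies on the mounting face of the last link; the fingertips stand 173 mm ahead of it and the grasp point (between the pads) lies 155 mm ahead of it (ctrl.grip_point_offset is the distance from the TCP to the grasp point, in m); z points along the fingers, y is the line along which they close (so a half turn about z gives the same grasp; the last joint's range is limited). The gripper opens to 85 mm and grips with 20 to 120 N. Pads are 22 mm wide; open, the fingers measure 114 mm over their backs; the gripper's body (76 mm by 85 mm) begins 54 mm behind the grasp point. The pads swing forward as they close: fully open they stand 13 mm farther back than shut.
Start: joints at [0.971, 0.181, 1.607, -0, 1.354, -0.206], TCP at [0.221, 0.531, 0.405] pointing down, gripper open.
Joint ranges: [-2.99, 2.99], [-0.89, 2.07], [0.3, 2.58], [-1.14, 4.28], [0, 2.63], [-3.12, 3.12]. Speed limits (rad/s): [2.57, 2.57, 3.01, 3.14, 3.14, 3.14].

INTERFACE

Orientations are given as a unit quaternion [w, x, y, z].
In Python, from bench import status, imaging, ctrl, models gives the robot as it stands.
- The arm moves only by the tool send_rows, never from a script. Its argument "commands" is a list that holds one entry, the list of rows, each a list of 6 numbers: the shift along the tool's x, y, z normalised to -1 to 1, where 1 is 3 cm, then the turn, a rotation vector about the tool's x, y, z normalised to -1 to 1, where 1 is 0.1 rad. A call has 1 to 8 rows; each row shifts and turns the commanded pose from where the row before left it, along the tool's axes as they then stand; what a row does not reach is not made up. A row lasts 1/12 s, in which the tool goes at most 41.7 mm and 7.16 degrees, less where a joint would pass 70% of its speed; a pose out of reach is approached as far as the arm can. A call with a number of a shift or a turn outside -1 to 1 is refused whole. A call with a gripper value outside its range is refused whole. "jaw" is the opening, from 0 (shut) to 1 (fully open), set as the call begins (left out, the last holds). The fingers move at their own pace and stop on an object; the grip force is fixed at half the most. Time passes only in rows, so rows that do not move let the fingers close. It gives the time, the measured TCP pose, the force, the opening and the grip force at its end, in the units of the state.
- status.get_obs(): the state, without advancing time (a new reading comes with each control period).
- imaging.camera(name): name is "scene" or "top" or "wrist"; returns a dict with "image" (384x512x3 uint8, blue, green, red), "depth" (384x512 float32, m along the optical axis (not along the pixel's ray), 0 where there is no reading), "mtx" (3x3 intrinsics, pixels), "pose" (4x4, takes a point from camera to world coordinates). Camera axes: x right, y down, z forward; pixel columns grow to the right and rows downward; lengths in m; the calibration is good to about 2 mm. A picture is of the moment at which its call begins.
- ctrl.hand_in(): hands the job in; it is judged then, once.
Trained networks look in a picture, given as the dict that the camera call returned (one of the last four; its "shot" number tells which), for a name from the list of things; names that differ only in an ending like _2 or _b are one class to them, and where a whole thing is asked for, a point or a joint stands for the part that bears it (a point fixed in the world has none). Each returns a list of dicts, best first, with "confidence" (0 to 1); they miss things now and then, are a little off and sometimes report something else, mostly with a low value. They report only what shows in the picture. A call takes as long as a camera call. They do not tell look-alikes from the thing itself.
- models.recognise(picture, name): "centre" ([column, row] in pixels, amid what is visible of it).
- models.regions_of(picture, name): "region" (384x512 bool, what is visible of it) and "centre" ([column, row] in pixels, amid what is visible of it).
The state is a dict: "time_s": time; "q": joint angles; "dq": joint speeds; "joint_efforts": joint torques, N m; "eef_pos": TCP position; "eef_rot": TCP orientation; "wrist_force": force on the tool from outside, world axes, zero at the start; "torque": the same for the moment, N m; "opening": opening from 0.0 (shut) to 1.0 (fully open); "grasp_force": force on a finger pad.
Only numpy, scipy, OpenCV 4.12 (cv2) and the standard library are available. Lean on these libraries where they do the work, as an engineer would, in place of code of your own. Each camera call takes 0.05 s, during which the arm holds its last target. There are 200 camera calls.

TASK

A tile lies on the painting board, held by the yellow-knobbed spring clip, and the bare edge under that clip is to be painted next. Swing the blue-knobbed clip in so that it reaches about straight in onto its side of the tile and holds it, and only then swing the yellow clip right back, well clear of the tile, so the tile is never left without a clip. Do not touch the tile or shift it in its place, leave the other things on the table alone, and let go of the clips.

Things in the scene. Friction and masses are not known exactly. Their poses are not given: they have to be found in the camera images.
- holder: plywood painting board fixed to the table, 130 (x) x 230 (y) x 12 mm, at any yaw; origin at the centre of its underside. Low aluminium stops (6 mm high) stand round the tile's corners. The yellow clip's pivot is at x -25, y +85 mm, the blue one's at x +25, y -85 mm in its frame.
- tile: white ceramic tile with a red bird and a green painted band along its blue-clip edge, 100 (x) x 120 (y) x 10 mm, 0.17 to 0.34 kg, loose on the middle of the board between the stops with 2 mm play; origin at the centre of its underside; its top is 22 mm above the table.
- yellow_clip (a joint): yellow clip's angle (rad) about its upright pivot screw. 0 = straight in over the tile, foot 35 mm in from the edge; grows anticlockwise seen from above as it swings clear. Foot centre crosses the edge at 1.14, foot quite off the tile at 1.32; stops at -0.15 and 2.1. Stays where left; takes about 1 N at the knob, 3 to 6 N while climbing the tile's edge. Starts on the tile (0 to 0.35).
- blue_clip (a joint): blue clip's angle (rad) about its upright pivot screw. 0 = straight in over the tile, foot 35 mm in from the edge; grows anticlockwise seen from above as it swings clear. Foot centre crosses the edge at 1.14, foot quite off the tile at 1.32; stops at -0.15 and 2.1. Stays where left; takes about 1 N at the knob, 3 to 6 N while climbing the tile's edge. Starts swung clear (1.5 to 2.0).
- yellow_knob (a point): upright round yellow plastic knob over the foot of the yellow clip, 18 mm in diameter, 38 mm tall above the steel strip; this point is on its axis, 8 mm below its top, about 60 mm above the table and 60 mm from the pivot axis; moves with the clip.
- blue_knob (a point): upright round blue plastic knob over the foot of the blue clip, 18 mm in diameter, 38 mm tall above the steel strip; this point is on its axis, 8 mm below its top, about 60 mm above the table and 60 mm from the pivot axis; moves with the clip.
- yellow_pivot (a point): top centre of the steel pivot screw of the yellow clip, on its vertical swivel axis, 36 mm above the table (screw head 16 mm across). Fixed to the board.
- blue_pivot (a point): top centre of the steel pivot screw of the blue clip, on its vertical swivel axis, 36 mm above the table (screw head 16 mm across). Fixed to the board.
- blue_leaf: blue clip: sprung 84 x 18 x 2 mm steel strip (top 30 mm above table) with a 20 mm domed rubber foot under its knob. Origin on the pivot axis, 30 mm above the table; x along the strip to the knob, z up. A spring presses the foot down with about 2.5 N; off the tile it hangs 1.5 mm below the tile's top and rides up over the edge by itself when swung sideways: no lifting needed.
- yellow_leaf: yellow clip: sprung 84 x 18 x 2 mm steel strip (top 30 mm above table) with a 20 mm domed rubber foot under its knob. Origin on the pivot axis, 30 mm above the table; x along the strip to the knob, z up. A spring presses the foot down with about 2.5 N; off the tile it hangs 1.5 mm below the tile's top and rides up over the edge by itself when swung sideways: no lifting needed.
- jar: bystander: pale paint jar with a red cap, 64 mm across, 85 mm high; origin at the centre of its underside.
- mug: bystander: green mug, 80 mm across, 90 mm high; origin at the centre of its underside.
- brush: bystander: paint brush 190 mm long, lying on the table crosswise beyond the board (board lies between it and the robot).
Things that resemble listed ones, but are neither listed nor needed, are in the scene too. Several things have the shape of the tile; the one meant has the colours described above.

How it is judged:
On the way, in this order (a step that is already met when the one before it is completed fails the run):
1. the blue clip is on the tile and presses on it, the yellow clip still holding too (value of joint blue_clip below 0.6 rad and value of joint yellow_clip below 0.9 rad and contact force between blue_leaf and tile above 0.5 N), for 0.2 s.
2. the yellow clip is swung clear (value of joint yellow_clip above 1.4 rad), for 0.2 s.
At the end, for the whole second after the job is handed in: The blue clip's swivel angle is below 0.6 rad with its foot pressing on the tile (over 0.5 N), the yellow clip's is above 1.4 rad (foot off the tile by about 5 mm), and the tile rests in its place between the stops (within 7 mm and 0.12 rad of the board's middle, flat) (linear speed of tile below 0.02 m/s and value of joint blue_clip below 0.6 rad and value of joint yellow_clip above 1.4 rad and contact force between blue_leaf and tile above 0.5 N and horizontal distance between tile and holder below 0.007 m and z of tile in the frame of holder below 0.016 m and angle between the x axis of tile and the x axis of holder, either way round below 0.12 rad); the robot touches nothing.
It fails at once if the tile left without a clip: both clips swung beyond the tile's edge (value of joint each of blue_clip, yellow_clip above 1.14 rad).
It fails at once if robot presses on the tile (over 1 N) (contact force between any of the fingers, the arm and tile above 1 N).
It fails at once if the tile is pushed out of its place (7 mm) or lifted (4 mm) (horizontal distance between tile and holder above 0.007 m or z of tile in the frame of holder above 0.016 m).
It fails at once if jar, mug or brush moved by more than 20 mm (distance of any of jar, mug, brush from where it was at the start of the episode above 0.02 m).
It also fails if it takes over 53 s, if anything falls off the work surface, if the arm or the gripper's body presses on something with over 40 N, if the wrist force passes 120 N, or if a joint passes its speed limit or range.

## Working session

There is one attempt and no reset: what is moved stays moved. The work goes in short steps, Python scripts to look and compute and a tool call to move; the robot and the scene stay as the last step left them, time stands still between calls to the robot, and variables do not carry over. Pictures are saved under pics/ and viewed, at most 10 in all, crops included, and the job is handed in when it is done.

Besides the shell and the picture viewer there is one more tool, called after ">>>" in YAML: its name, and indented under it one key for each argument. send_rows: Moves the arm, as the interface text tells. Its arguments: {"type":"object","properties":{"commands":{"type":"array"},"jaw":{"type":"number"}},"required":["commands"]}

```bash
mkdir -p pics
cat > h.py <<'E'
import numpy as np,cv2
from bench import status,imaging,ctrl,models
def world(p,uv,r=2):
    u,v=int(round(uv[0])),int(round(uv[1]))
    d=p["depth"][max(0,v-r):v+r+1,max(0,u-r):u+r+1];d=d[d>0];d=np.median(d)
    c=np.linalg.inv(p["mtx"])@[uv[0],uv[1],1]*d
    return (p["pose"]@np.r_[c,1])[:3]
def atz(p,uv,z):
    r=p["pose"][:3,:3]@np.linalg.inv(p["mtx"])@[uv[0],uv[1],1];o=p["pose"][:3,3]
    return o+r*(z-o[2])/r[2]
E
python3 - <<'E'
from h import *
s=status.get_obs();print(s["eef_pos"],s["eef_rot"],s["time_s"],ctrl.grip_point_offset)
ims=[]
for n in["scene","top"]:
    p=imaging.camera(n);ims.append(p["image"])
    for k in["holder","tile","yellow_knob","blue_knob","yellow_pivot","blue_pivot","jar","mug","brush"]:
        for d in models.recognise(p,k)[:3]:
            print(n,k,round(d["confidence"],2),np.round(d["centre"]),np.round(world(p,d["centre"]),3))
cv2.imwrite("pics/a.png",cv2.resize(np.hstack(ims),(800,300)))
cv2.imwrite("pics/top.png",cv2.resize(ims[1],(800,600)))
E
```

```text
[0.2204492  0.53077911 0.40377427] [-3.28137163e-04  1.95616936e-01  9.80679984e-01 -8.22447067e-04] 0.0 0.1547
scene holder 0.57 [226. 238.] [ 0.624 -0.093  0.013]
scene holder 0.42 [182. 213.] [ 0.505 -0.182  0.037]
scene tile 0.91 [195. 186.] [ 0.34  -0.108  0.009]
scene tile 0.82 [187. 300.] [ 0.791 -0.231  0.011]
scene tile 0.56 [218. 223.] [ 0.566 -0.098  0.023]
scene yellow_knob 0.64 [234. 211.] [ 0.555 -0.05   0.041]
scene blue_knob 0.67 [184. 210.] [ 0.507 -0.175  0.043]
scene yellow_pivot 0.7 [235. 212.] [ 0.551 -0.045  0.036]
scene blue_pivot 0.71 [184. 216.] [ 0.513 -0.179  0.03 ]
scene jar 0.56 [113. 213.] [ 0.482 -0.352  0.063]
scene jar 0.2 [374. 181.] [0.586 0.369 0.067]
scene mug 0.85 [372. 180.] [0.581 0.366 0.067]
scene brush 0.62 [299. 264.] [0.782 0.035 0.021]
top holder 0.67 [302. 194.] [ 0.531 -0.173  0.016]
top holder 0.64 [271. 187.] [ 0.552 -0.07   0.03 ]
top tile 0.72 [278. 182.] [ 0.57  -0.093  0.022]
top tile 0.71 [319. 120.] [ 0.778 -0.234  0.01 ]
top tile 0.66 [282. 255.] [ 0.339 -0.106  0.011]
top blue_knob 0.47 [303. 196.] [ 0.525 -0.174  0.026]
top yellow_pivot 0.69 [259. 184.] [ 0.562 -0.033  0.03 ]
top blue_pivot 0.65 [306. 196.] [ 0.523 -0.182  0.03 ]
top jar 0.69 [365. 218.] [ 0.451 -0.351  0.086]
top mug 0.59 [123. 182.] [0.572 0.406 0.005]
top mug 0.35 [277. 182.] [ 0.568 -0.091  0.022]
top brush 0.63 [235. 120.] [0.773 0.043 0.02 ]
top brush 0.34 [122. 184.] [0.565 0.409 0.004]
```

View pics/a.png

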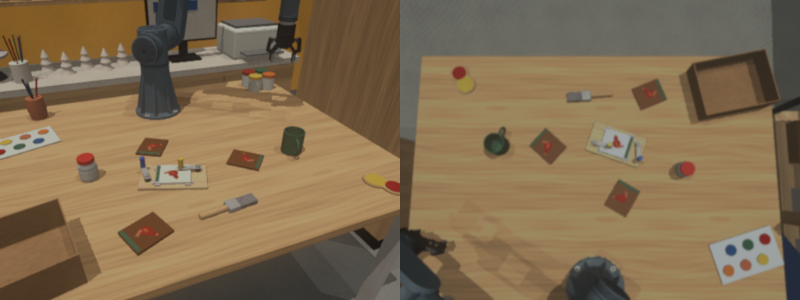

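View pics/top.png

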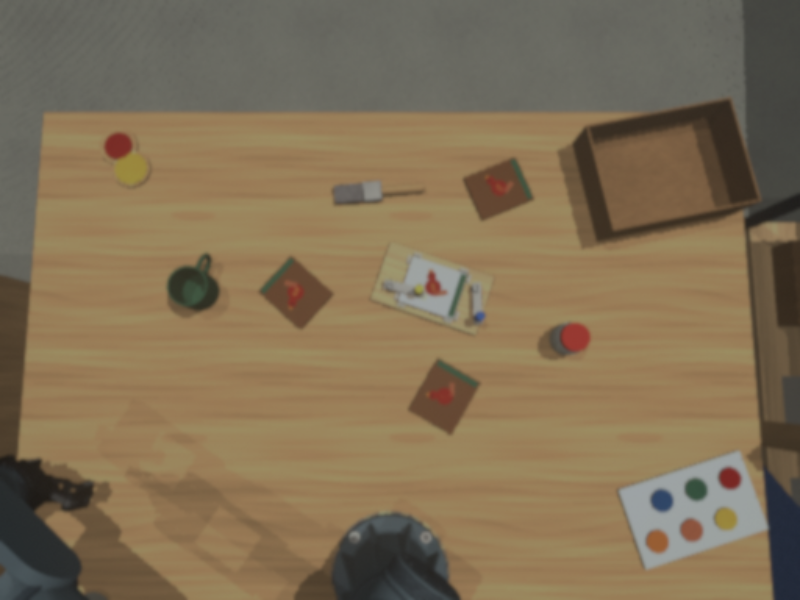

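The target is the white tile on the light board, at top-view px (435,287). The three brown-red tiles at (297,293), (498,188) and (443,397) are decoys. The yellow knob is near (419,290) and the blue knob near (480,317). I'll move over the board for a closer wrist view.

>>> send_rows:
  commands:
    - [[-0.75,-0.69,0,0,0,0],[-0.75,-0.69,0,0,0,0],[-0.75,-0.69,0,0,0,0],[-0.75,-0.69,0,0,0,0],[-0.75,-0.69,0,0,0,0],[-0.75,-0.69,0,0,0,0],[-0.75,-0.69,0,0,0,0],[-0.75,-0.69,0,0,0,0]]

```text
time_s: 1.67
eef_pos: [0.3236, 0.3077, 0.4049]
eef_rot: [0.0, 0.196, 0.981, 0.0]
wrist_force: [0.2, 0.1, -0.1]
opening: 1.001
grasp_force: 0.0
```

>>> send_rows:
  commands:
    - [[-0.75,-0.69,0,0,0,0],[-0.75,-0.69,0,0,0,0],[-0.75,-0.69,0,0,0,0],[-0.75,-0.69,0,0,0,0],[-0.75,-0.69,0,0,0,0],[-0.75,-0.69,0,0,0,0],[-0.75,-0.69,0,0,0,0],[-0.75,-0.69,0,0,0,0]]

```text
time_s: 2.33
eef_pos: [0.4263, 0.0855, 0.405]
eef_rot: [0.0, 0.196, 0.981, 0.0]
wrist_force: [0.3, 1.4, 0.1]
opening: 1.0
grasp_force: 0.0
```

>>> send_rows:
  commands:
    - [[-0.75,-0.69,0,0,0,0],[-0.75,-0.69,0,0,0,0],[-0.75,-0.69,0,0,0,0],[-0.75,-0.69,0,0,0,0],[-0.75,-0.69,0,0,0,0],[-0.75,-0.69,0,0,0,0],[0,0,0,0,0,0]]

```text
time_s: 2.92
eef_pos: [0.5045, -0.0837, 0.405]
eef_rot: [0.001, 0.198, 0.98, -0.001]
wrist_force: [0.3, 0.3, 0.4]
opening: 0.997
grasp_force: 0.0
```

Run:
```python
from h import *
s=status.get_obs();print(s["eef_pos"],s["eef_rot"],s["q"],s["time_s"])
p=imaging.camera("wrist");print(np.round(p["pose"],3))
for k in["tile","yellow_knob","blue_knob","yellow_pivot","blue_pivot"]:
    for d in models.recognise(p,k)[:3]:
        print(k,round(d["confidence"],2),np.round(d["centre"]),np.round(world(p,d["centre"]),3))
np.savez("w1.npz",**{k:p[k] for k in("image","depth","mtx","pose")})
cv2.imwrite("pics/w1.png",cv2.resize(p["image"],(800,600)))
```

```text
[ 0.50452974 -0.08371791  0.40496385] [ 1.00016098e-03  1.97506593e-01  9.80300570e-01 -9.68581031e-04] [-3.96416058e-01  3.66432463e-02  1.76477553e+00 -1.54859692e-03
  1.33783245e+00 -1.56922873e+00] 2.9167
[[ 0.387  0.883  0.265  0.437]
 [ 0.922 -0.371 -0.112 -0.055]
 [-0.001  0.288 -0.958  0.374]
 [ 0.     0.     0.     1.   ]]
tile 0.9 [170.  43.] [ 0.358 -0.114  0.011]
tile 0.89 [261. 203.] [ 0.557 -0.092  0.023]
tile 0.73 [478. 100.] [0.543 0.175 0.011]
yellow_knob 0.85 [305. 187.] [ 0.556 -0.038  0.031]
blue_knob 0.91 [180. 200.] [ 0.516 -0.176  0.03 ]
blue_knob 0.25 [280. 191.] [ 0.55  -0.065  0.032]
yellow_pivot 0.94 [313. 186.] [ 0.559 -0.029  0.031]
blue_pivot 0.85 [184. 208.] [ 0.526 -0.176  0.029]
blue_pivot 0.58 [178. 204.] [ 0.518 -0.18   0.03 ]
```

View pics/w1.png

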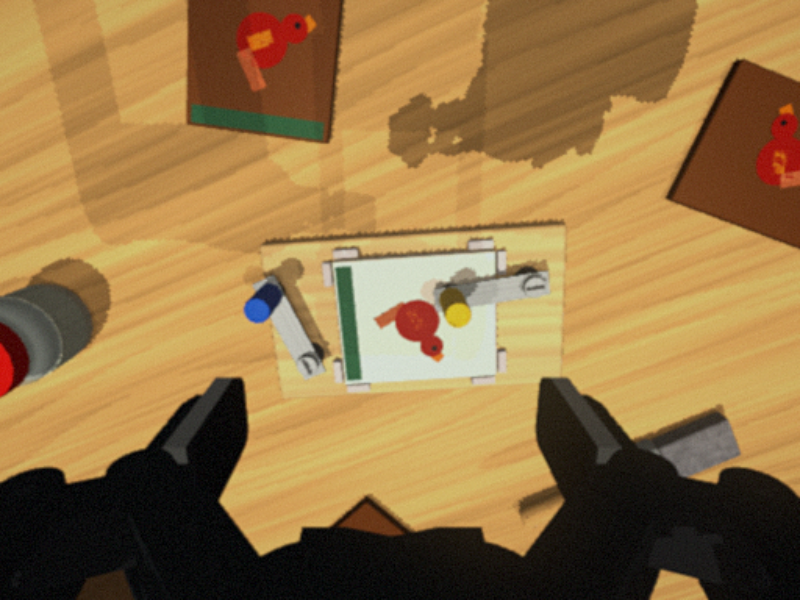

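The wrist view shows the white tile with its red bird and green band. The blue clip is swung out (knob top (257,309), pivot (312,364)), and the yellow clip is on the tile (knob top (457,315), pivot (536,283)). Next I'll measure the knobs by colour and depth, the pivots at their known height, and the tile region for yaw.

```bash
cat > m.py <<'E'
from h import *
def knob(p,name):
    hsv=cv2.cvtColor(p["image"],cv2.COLOR_BGR2HSV);lo,hi=((105,120,50),(130,255,255)) if name=="blue" else ((22,150,100),(35,255,255))
    m=cv2.inRange(hsv,lo,hi);v,u=np.nonzero((m>0)&(p["depth"]>0))
    c=(np.linalg.inv(p["mtx"])@np.c_[u,v,np.ones(len(u))].T)*p["depth"][v,u]
    w=(p["pose"][:3,:3]@c).T+p["pose"][:3,3]
    return u,v,w
E
python3 - <<'E'
from m import *
p=dict(np.load("w1.npz"))
K={}
for n,c in(("blue",(257,309)),("yellow",(457,315))):
    u,v,w=knob(p,n);k=np.hypot(u-c[0]*.64,v-c[1]*.64)<25;w=w[k];t=w[w[:,2]>.062]
    print(n,len(w),w[:,2].min().round(3),w[:,2].max().round(3),"top",t.mean(0).round(4),"centre px@68mm",atz(p,np.array(c)*.64,.068).round(4),np.ptp(t,0).round(3))
    K[n]=t.mean(0)
P={"yellow":atz(p,np.array((536,283))*.64,.036),"blue":atz(p,np.array((312,364))*.64,.036)}
for n in P:print(n,"pivot",P[n].round(4),"depth",world(p,(np.array({"yellow":(536,283),"blue":(312,364)}[n])*.64),1).round(4),"r",np.hypot(*(K[n]-P[n])[:2]).round(4))
# board yaw from pivots
d=(P["yellow"]-P["blue"])[:2];yaw=np.arctan2(d[1],d[0])-np.arctan2(170,-50);ctr=(P["yellow"]+P["blue"])[:2]/2
print("sep",np.hypot(*d),"yaw",yaw,"ctr",ctr)
for n,s in(("yellow",-1),("blue",1)):
    e=(K[n]-P[n])[:2];z=s*np.array([-np.sin(yaw),np.cos(yaw)])
    print(n,"angle",(np.arctan2(e[1],e[0])-np.arctan2(z[1],z[0])+np.pi)%(2*np.pi)-np.pi,"dir",np.arctan2(e[1],e[0]))
E
```

```text
blue 318 0.036 0.071 top [ 0.4982 -0.1752  0.0677] centre px@68mm [ 0.4984 -0.1758  0.068 ] [0.017 0.017 0.009]
yellow 208 0.039 0.071 top [ 0.5516 -0.0558  0.0691] centre px@68mm [ 0.553  -0.0563  0.068 ] [0.016 0.016 0.005]
yellow pivot [0.5642 0.0039 0.036 ] depth [0.5643 0.0039 0.0357] r 0.061
blue pivot [ 0.5594 -0.1704  0.036 ] depth [ 0.5591 -0.1701  0.0368] r 0.0614
sep 0.17427236704188503 yaw -0.31364046695667525 ctr [ 0.5618119  -0.08325107]
yellow angle 0.1054105088446291 dir -1.7790262849069427
blue angle 1.9640644611513896 dir -3.061964986189975
```

>>> send_rows:
  commands:
    - [[-0.333,-0.97,0,0,0,0],[-0.333,-0.97,0,0,0,0],[-0.333,-0.97,0,0,0,0],[0,0,0,0,0,-0.954],[0,0,0,0,0,-0.954],[0,0,0,0,0,-0.954],[0,0,0,0,0,-0.954],[0,0,0,0,0,-0.954]]
  jaw: 0.4

```text
time_s: 3.88
eef_pos: [0.4971, -0.1705, 0.4049]
eef_rot: [0.0, -0.045, 0.999, -0.0]
wrist_force: [0.0, 0.6, -0.7]
opening: 0.401
grasp_force: 0.0
```

>>> send_rows:
  commands:
    - [[0,0,0.8,0,0,0],[0,0,0.8,0,0,0],[0,0,0.8,0,0,0],[0,0,0.8,0,0,0],[0,0,0.8,0,0,0],[0,0,0,0,0,0],[0,0,0,0,0,0]]

```text
time_s: 4.47
eef_pos: [0.4968, -0.1705, 0.284]
eef_rot: [-0.001, -0.042, 0.999, 0.001]
wrist_force: [0.3, -0.7, 0.9]
opening: 0.399
grasp_force: 0.0
```

Run:
```python
from m import *
s=status.get_obs();print(s["eef_pos"],s["eef_rot"],s["time_s"])
p=imaging.camera("wrist")
u,v,w=knob(p,"blue");k=np.hypot(*(w[:,:2]-[.498,-.176]).T)<.025;t=w[k&(w[:,2]>.062)];print(len(t),t.mean(0),np.ptp(t,0))
q=s["eef_rot"];from scipy.spatial.transform import Rotation as R
Rm=R.from_quat([q[1],q[2],q[3],q[0]]).as_matrix();print("knob rel tool",Rm.T@(t.mean(0)-s["eef_pos"]), "tool x dir",np.arctan2(Rm[1,0],Rm[0,0]))
cv2.imwrite("pics/w2.png",cv2.resize(p["image"],(800,600)))
```

```text
[ 0.49675669 -0.1704664   0.28403652] [-1.20312043e-03 -4.21977022e-02  9.99108188e-01  8.57251232e-04] 4.4667
533 [ 0.49821118 -0.17698249  0.0682717 ] [0.01730476 0.01595402 0.00825233]
knob rel tool [-0.00140296 -0.00700703  0.21574978] tool x dir -3.0571699750323065
```

View pics/w2.png

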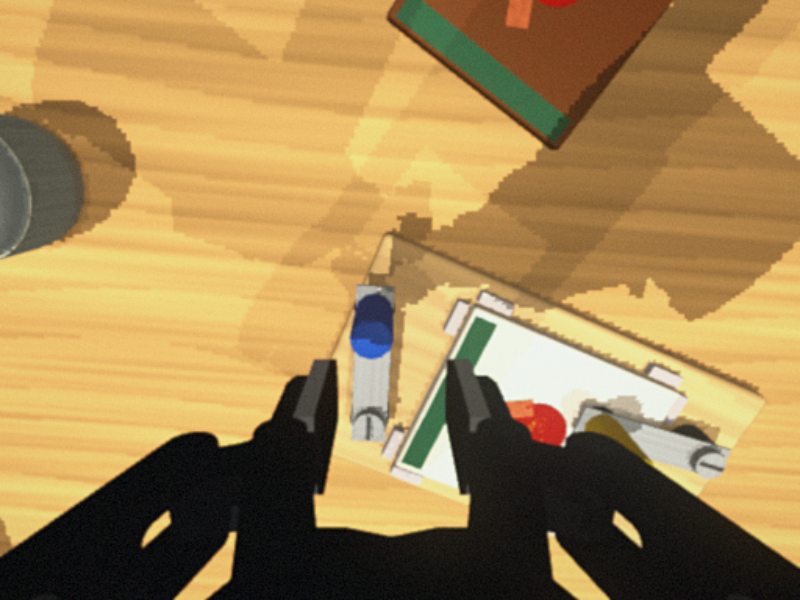

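The knob sits 7 mm off the tool axis in y, between the fingers with room to spare. I'll correct that, descend around the knob, and narrow the jaw to a loose cage.

>>> send_rows:
  commands:
    - [[-0.05,-0.233,0,0,0,0],[0,0,0,0,0,0],[0,0,0.6,0,0,0],[0,0,0.6,0,0,0],[0,0,0.6,0,0,0],[0,0,0.53,0,0,0],[0,0,0,0,0,0]]

```text
time_s: 5.1
eef_pos: [0.4985, -0.1782, 0.213]
eef_rot: [-0.001, -0.041, 0.999, 0.001]
wrist_force: [0.3, 0.4, 0.7]
opening: 0.398
grasp_force: 0.0
```

>>> send_rows:
  commands:
    - [[0,0,0,0,0,0],[0,0,0,0,0,0],[0,0,0,0,0,0],[0,0,0,0,0,0]]
  jaw: 0.26

```text
time_s: 5.43
eef_pos: [0.4999, -0.1788, 0.2162]
eef_rot: [0.001, -0.042, 0.999, -0.001]
wrist_force: [-0.1, -0.2, 0.8]
opening: 0.259
grasp_force: 0.0
```

>>> send_rows:
  commands:
    - [[-0.004,0.12,0,0,0,0.6],[-0.004,0.12,0,0,0,0.6],[-0.004,0.12,0,0,0,0.6],[-0.004,0.12,0,0,0,0.6],[-0.004,0.12,0,0,0,0.6],[-0.004,0.12,0,0,0,0.6],[0,0,0,0,0,0]]

```text
time_s: 6.02
eef_pos: [0.5019, -0.1569, 0.2158]
eef_rot: [0.001, 0.139, 0.99, -0.0]
wrist_force: [-0.5, 0.2, -0.3]
opening: 0.26
grasp_force: 0.0
```

Run:
```python
from m import *
s=status.get_obs();print(s["eef_pos"],s["eef_rot"],s["time_s"],s["wrist_force"],np.hypot(*(s["eef_pos"][:2]-np.array([.5594,-.1704]))))
p=imaging.camera("wrist")
cv2.imwrite("pics/w3.png",cv2.resize(p["image"],(800,600)))
```

```text
[ 0.50190114 -0.156901    0.2157735 ] [ 9.08500080e-04  1.38738781e-01  9.90328521e-01 -3.83154464e-04] 6.0167 [-0.50805115  0.24410069 -0.31647073] 0.05906218274582046
```

View pics/w3.png

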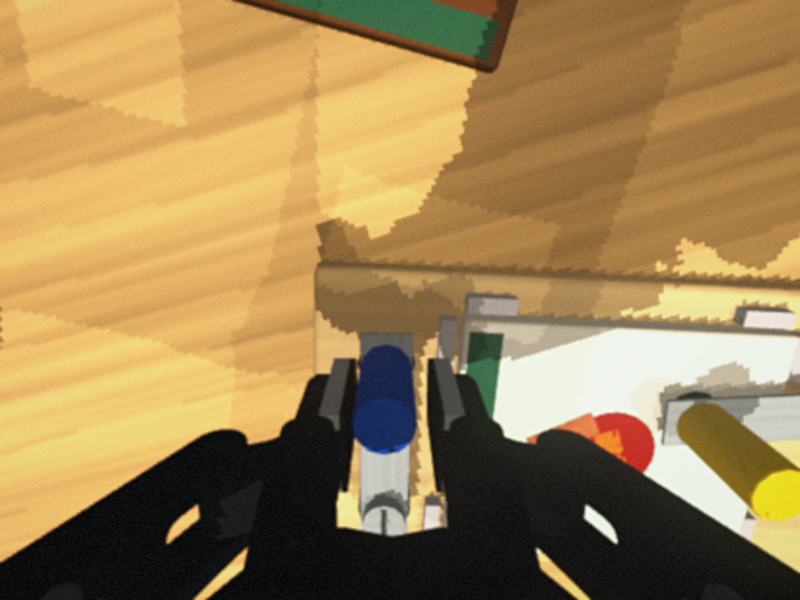

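The clip follows, with the knob at (385,400) between the fingers and the strip radial. I'll continue the arc.

>>> send_rows:
  commands:
    - [[-0.004,0.12,0,0,0,0.6],[-0.004,0.12,0,0,0,0.6],[-0.004,0.12,0,0,0,0.6],[-0.004,0.12,0,0,0,0.6],[-0.004,0.12,0,0,0,0.6],[-0.004,0.12,0,0,0,0.6],[-0.004,0.12,0,0,0,0.6],[-0.004,0.12,0,0,0,0.6]]

```text
time_s: 6.73
eef_pos: [0.5156, -0.1336, 0.2158]
eef_rot: [0.0, 0.369, 0.929, -0.002]
wrist_force: [-6.9, -8.7, 6.9]
opening: 0.26
grasp_force: 5.6
```

>>> send_rows:
  commands:
    - [[-0.004,0.12,0,0,0,0.6],[-0.004,0.12,0,0,0,0.6],[-0.004,0.12,0,0,0,0.6],[-0.004,0.12,0,0,0,0.6],[-0.004,0.12,0,0,0,0.6],[-0.004,0.12,0,0,0,0.6],[-0.004,0.12,0,0,0,0.6],[-0.004,0.12,0,0,0,0.6]]

```text
time_s: 7.4
eef_pos: [0.5396, -0.1178, 0.2153]
eef_rot: [0.0, 0.58, 0.815, -0.001]
wrist_force: [-2.5, -4.9, 1.1]
opening: 0.264
grasp_force: 2.1
```

Run:
```python
from m import *
s=status.get_obs();d=s["eef_pos"][:2]-np.array([.5594,-.1704]);print(s["eef_pos"],s["wrist_force"],np.hypot(*d),"theta tcp",np.arctan2(d[1],d[0])-1.257,"tool",2*np.arctan2(s["eef_rot"][2],s["eef_rot"][1])-1.257)
p=imaging.camera("wrist")
cv2.imwrite("pics/w4.png",cv2.resize(p["image"],(800,600)))
```

```text
[ 0.53958842 -0.11780026  0.21534513] [-2.5013197  -4.85087024  1.1072287 ] 0.05620703830705174 theta tcp 0.6740109937885086 tool 0.6471079695175499
```

View pics/w4.png

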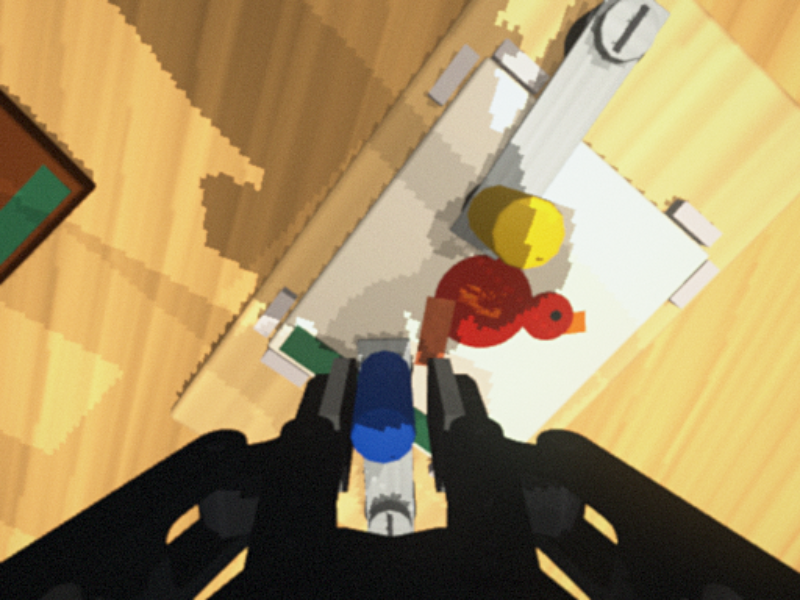

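The blue foot is on the tile at about 0.65 rad and the yellow clip is undisturbed. Nine more rows, then I'll open and rise.

>>> send_rows:
  commands:
    - [[0.01,0.12,0,0,0,0.6],[0.01,0.12,0,0,0,0.6],[0.01,0.12,0,0,0,0.6],[0.01,0.12,0,0,0,0.6],[0.01,0.12,0,0,0,0.6],[0.01,0.12,0,0,0,0.6],[0.01,0.12,0,0,0,0.6],[0.01,0.12,0,0,0,0.6]]

```text
time_s: 8.12
eef_pos: [0.567, -0.1113, 0.2146]
eef_rot: [-0.001, 0.757, 0.654, -0.001]
wrist_force: [-3.5, -1.7, 0.0]
opening: 0.26
grasp_force: 1.6
```

>>> send_rows:
  commands:
    - [[0,0.12,0,0,0,0.6],[0,0,0,0,0,0],[0,0,0,0,0,0],[0,0,0,0,0,0]]

```text
time_s: 8.45
eef_pos: [0.571, -0.1115, 0.2148]
eef_rot: [-0.0, 0.775, 0.632, 0.0]
wrist_force: [-1.4, -0.1, -0.7]
opening: 0.263
grasp_force: 0.5
```

>>> send_rows:
  commands:
    - [[0,-0.08,0,0,0,0],[0,0,0,0,0,0],[0,0,0,0,0,0],[0,0,0,0,0,0]]
  jaw: 0.4

```text
time_s: 8.78
eef_pos: [0.5689, -0.1109, 0.215]
eef_rot: [0.0, 0.776, 0.631, 0.0]
wrist_force: [-0.2, -0.8, 0.1]
opening: 0.403
grasp_force: 0.0
```

>>> send_rows:
  commands:
    - [[0,0,-0.6,0,0,0],[0,0,-0.6,0,0,0],[0,0,-0.6,0,0,0],[0,0,-0.6,0,0,0],[0,0,-0.6,0,0,0],[0,0,0,0,0,0],[0,0,0,0,0,0]]

```text
time_s: 9.37
eef_pos: [0.5693, -0.1111, 0.3059]
eef_rot: [0.001, 0.776, 0.631, 0.001]
wrist_force: [-0.0, 0.6, -0.8]
opening: 0.4
grasp_force: 0.0
```

```bash
cat > chk.py <<'E'
from m import *
import sys
s=status.get_obs();print(s["eef_pos"],s["time_s"],"tool x dir",2*np.arctan2(s["eef_rot"][2],s["eef_rot"][1]))
p=imaging.camera("wrist")
P={"blue":((.5594,-.1704),1.257),"yellow":((.5642,.0039),1.257-np.pi)}
from scipy.spatial.transform import Rotation as R
Rm=R.from_quat(np.roll(s["eef_rot"],-1)).as_matrix()
for n,(pv,z) in P.items():
    u,v,w=knob(p,n);t=w[(np.hypot(*(w[:,:2]-pv).T)<.085)&(w[:,2]>.062)&(w[:,2]<.075)]
    if len(t)<20: print(n,"few",len(t));continue
    c=t.mean(0);d=c[:2]-pv;print(n,len(t),c.round(4),"angle",((np.arctan2(d[1],d[0])-z+np.pi)%(2*np.pi)-np.pi).round(3),"rel tool",(Rm.T@(c-s["eef_pos"])).round(4))
cv2.imwrite("pics/%s.png"%sys.argv[1],cv2.resize(p["image"],(800,600)))
E
python3 chk.py w5
```

```text
[ 0.56926082 -0.11109717  0.30589331] 9.3667 tool x dir 1.3651057526476333
blue 478 [ 0.5678 -0.1152  0.0688] angle 0.163 rel tool [-0.0042 -0.0013  0.2371]
yellow 517 [ 0.5533 -0.0557  0.0692] angle 0.133 rel tool [ 0.051  -0.0276  0.2366]
```

View pics/w5.png

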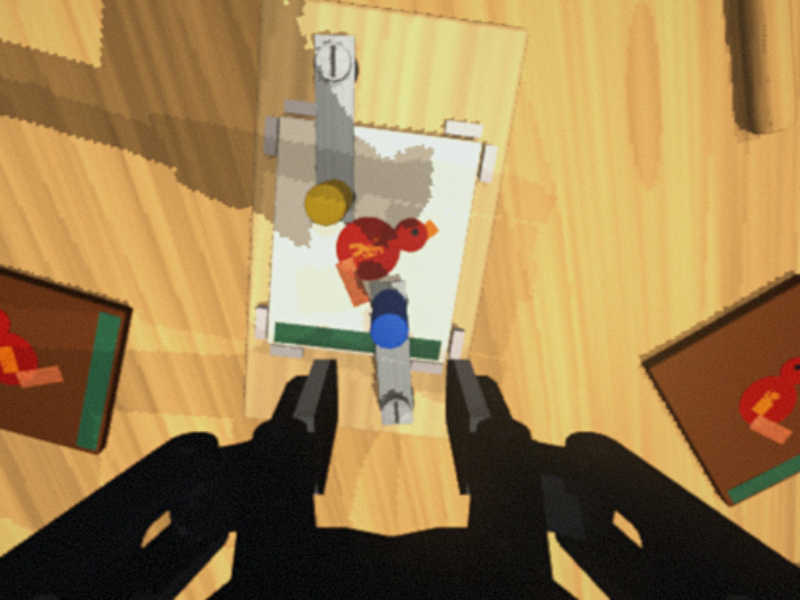

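Blue clip is on the tile at about 0.16 rad (knob (389,330)), and yellow still holds at about 0.13 rad (knob (326,204)). Next I'll move over the yellow knob.

>>> send_rows:
  commands:
    - [[0.85,-0.46,0,0,0,0],[0.85,-0.46,0,0,0,0],[0,0,0,0,0,0],[0,0,0,0,0,0]]

```text
time_s: 9.75
eef_pos: [0.5514, -0.0541, 0.3032]
eef_rot: [-0.001, 0.775, 0.632, -0.001]
wrist_force: [-0.0, -0.7, -1.0]
opening: 0.4
grasp_force: 0.0
```

```bash
python3 chk.py w6
```

```text
[ 0.55143348 -0.05413833  0.30318281] 9.75 tool x dir 1.367072921888033
blue 146 [ 0.5627 -0.1144  0.0683] angle 0.255 rel tool [-0.0568  0.0239  0.2348]
yellow 473 [ 0.5531 -0.0551  0.0689] angle 0.129 rel tool [-0.0007  0.0025  0.2342]
```

>>> send_rows:
  commands:
    - [[0,0.07,0.6,0,0,0],[0,0,0.6,0,0,0],[0,0,0.6,0,0,0],[0,0,0.6,0,0,0],[0,0,0.6,0,0,0],[0,0,0,0,0,0]]

```text
time_s: 10.3
eef_pos: [0.5527, -0.0564, 0.2106]
eef_rot: [-0.003, 0.776, 0.63, -0.002]
wrist_force: [-0.4, 0.3, -0.3]
opening: 0.401
grasp_force: 0.0
```

>>> send_rows:
  commands:
    - [[0,0,0,0,0,0],[0,0,0,0,0,0],[0,0,0,0,0,0],[0,0,0,0,0,0]]
  jaw: 0.26

```text
time_s: 10.63
eef_pos: [0.5548, -0.0562, 0.216]
eef_rot: [0.001, 0.776, 0.631, 0.001]
wrist_force: [0.5, -0.0, 0.4]
opening: 0.258
grasp_force: 0.1
```

>>> send_rows:
  commands:
    - [[0,0.12,0,0,0,-0.6],[0,0.12,0,0,0,-0.6],[0,0.12,0,0,0,-0.6],[0,0.12,0,0,0,-0.6],[0,0.12,0,0,0,-0.6],[0,0.12,0,0,0,-0.6],[0,0.12,0,0,0,-0.6],[0,0.12,0,0,0,-0.6]]

```text
time_s: 11.3
eef_pos: [0.5823, -0.0555, 0.2155]
eef_rot: [-0.001, 0.603, 0.798, -0.001]
wrist_force: [-4.6, 0.8, 3.4]
opening: 0.26
grasp_force: 2.4
```

```bash
python3 chk.py w7
python3 - <<'E'
from h import *
s=status.get_obs();d=s["eef_pos"][:2]-np.array([.5642,.0039]);print(np.hypot(*d),np.arctan2(d[1],d[0])-1.257+np.pi,s["wrist_force"])
E
```

```text
[ 0.58233752 -0.05545669  0.2155398 ] 11.3 tool x dir 1.8481153459723483
blue few 0
yellow 1197 [ 0.5798 -0.0552  0.0685] angle 0.572 rel tool [ 0.0008 -0.0021  0.1471]
0.06220674927728464 0.6206733846323207 [-3.38352433  0.70901948  0.17193466]
```

View pics/w7.png

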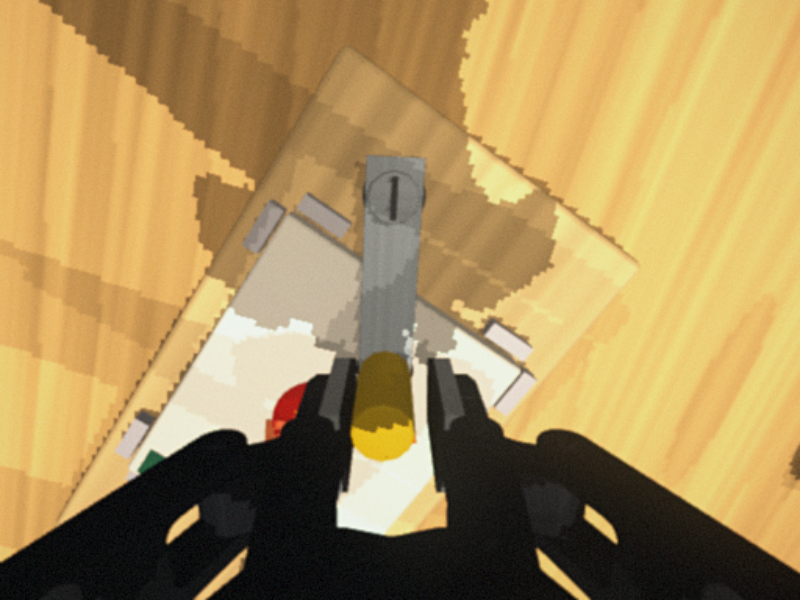

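The yellow clip is following at about 0.57 rad, with its knob at (383,410) in the cage and the tile still between the stops. Twenty more rows, then I'll release and rise.

>>> send_rows:
  commands:
    - [[0.006,0.12,0,0,0,-0.6],[0.006,0.12,0,0,0,-0.6],[0.006,0.12,0,0,0,-0.6],[0.006,0.12,0,0,0,-0.6],[0.006,0.12,0,0,0,-0.6],[0.006,0.12,0,0,0,-0.6],[0.006,0.12,0,0,0,-0.6],[0.006,0.12,0,0,0,-0.6]]

```text
time_s: 12.02
eef_pos: [0.6072, -0.0415, 0.2156]
eef_rot: [-0.0, 0.396, 0.918, -0.001]
wrist_force: [-3.7, -2.1, 3.8]
opening: 0.26
grasp_force: 2.4
```

>>> send_rows:
  commands:
    - [[0.006,0.12,0,0,0,-0.6],[0.006,0.12,0,0,0,-0.6],[0.006,0.12,0,0,0,-0.6],[0.006,0.12,0,0,0,-0.6],[0.006,0.12,0,0,0,-0.6],[0.006,0.12,0,0,0,-0.6],[0.006,0.12,0,0,0,-0.6],[0.006,0.12,0,0,0,-0.6]]

```text
time_s: 12.68
eef_pos: [0.6228, -0.017, 0.2155]
eef_rot: [0.001, 0.167, 0.986, -0.0]
wrist_force: [-0.2, -0.6, -0.1]
opening: 0.264
grasp_force: 0.5
```

>>> send_rows:
  commands:
    - [[0.006,0.12,0,0,0,-0.6],[0.006,0.12,0,0,0,-0.6],[0.006,0.12,0,0,0,-0.6],[0.006,0.12,0,0,0,-0.6],[0,0,0,0,0,0],[0,0,0,0,0,0],[0,0,0,0,0,0]]

```text
time_s: 13.27
eef_pos: [0.6256, -0.003, 0.2154]
eef_rot: [0.001, 0.049, 0.999, -0.0]
wrist_force: [-0.1, -0.6, 0.7]
opening: 0.263
grasp_force: 0.0
```

>>> send_rows:
  commands:
    - [[0,-0.05,0,0,0,0],[0,0,0,0,0,0],[0,0,0,0,0,0],[0,0,0,0,0,0]]
  jaw: 0.4

```text
time_s: 13.6
eef_pos: [0.6252, -0.0045, 0.2148]
eef_rot: [0.0, 0.049, 0.999, 0.0]
wrist_force: [-0.1, 0.5, -0.1]
opening: 0.401
grasp_force: 0.0
```

>>> send_rows:
  commands:
    - [[0,0,-0.6,0,0,0],[0,0,-0.6,0,0,0],[0,0,-0.6,0,0,0],[0,0,-0.8,0,0,0],[0,0,-0.8,0,0,0],[0,0,-0.8,0,0,0],[0,0,0,0,0,0],[0,0,0,0,0,0]]

```text
time_s: 14.27
eef_pos: [0.6257, -0.0044, 0.3428]
eef_rot: [0.002, 0.048, 0.999, -0.0]
wrist_force: [-0.3, 0.3, -0.8]
opening: 0.404
grasp_force: 0.0
```

```bash
python3 chk.py w8
```

```text
[ 0.62573457 -0.00443291  0.34277391] 14.2667 tool x dir 3.0445941719409326
blue 473 [ 0.5673 -0.1146  0.0685] angle 0.174 rel tool [ 0.0486 -0.1152  0.2741]
yellow 357 [ 0.6258 -0.0033  0.0681] angle 1.767 rel tool [0.0012 0.0012 0.2747]
```

View pics/w8.png

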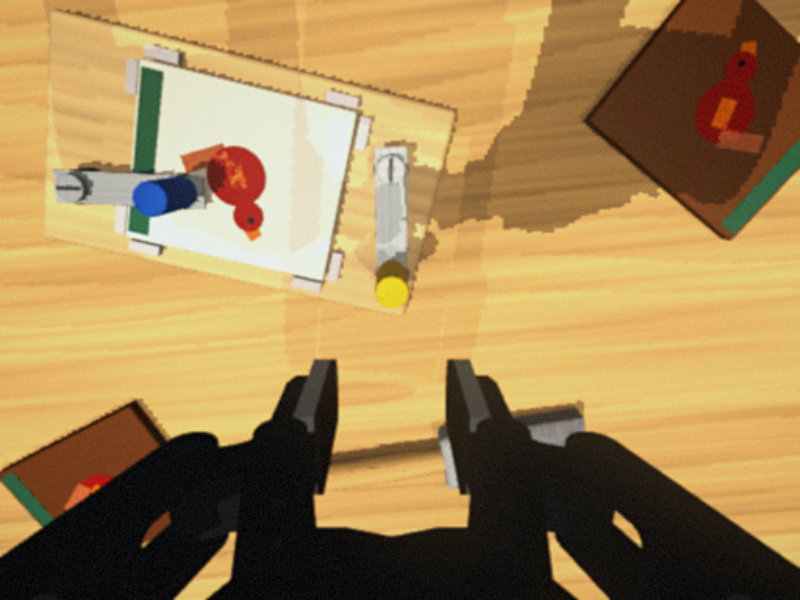

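The yellow clip is clear of the tile (about 1.77 rad, knob (392,292)). Blue holds at about 0.17 rad (knob (150,198)), the tile is between its stops, and the gripper is free.

```bash
python3 -c "
from bench import ctrl
print(ctrl.hand_in())"
```

```text
the job is handed in; nothing more can be done
None
```

The job is handed in: the blue clip holds the tile at about 0.17 rad, and the yellow clip was then swung clear to about 1.77 rad. The tile is still between its stops, and the gripper has let go and risen clear.

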